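Press a sprung PC fan onto its heat sink with a spacer

ROBOT

A 6-joint arm with a two-finger parallel gripper is mounted at the origin on the work surface. World frame = base frame: x ahead of the robot, y to its left, z up, the work surface at z = 0. Lengths are in m, angles in rad, forces in N, time in s.
With the tool pointing down it reaches from about 0.275 to 0.825 m from the base axis. Payload 4.9 kg.
Tool frame: the origin (TCP) lies midway between the tips of the shut fingers; the grasp point (between the pads) lies 19 mm behind it (bot.grip_depth is the distance from the TCP to the grasp point, in m); z points along the fingers, y is the line along which they close (so a half turn about z gives the same grasp; the last joint's range is limited). The gripper opens to 85 mm and grips with 20 to 120 N. Pads are 22 mm wide; open, the fingers measure 114 mm over their backs; the gripper's body (76 mm by 85 mm) begins 54 mm behind the grasp point. The pads swing forward as they close: fully open they stand 13 mm farther back than shut.
Start: joints at [-1.386, 0.326, -0.193, 1.052, 0, 1.437], TCP at [0.172, -0.522, 0.231] pointing down, gripper open.
Joint ranges: [-2.65, 2.65], [-0.97, 1.79], [-1.3, 1.35], [-1.93, 2.1], [-1.47, 1.37], [-3.14, 3.14]. Speed limits (rad/s): [2.57, 2.57, 3.14, 3.14, 3.14, 3.14].

INTERFACE

Orientations are given as a unit quaternion [w, x, y, z].
In Python, from cell import bot gives the robot as it stands. Calls block until the motion is done:
- bot.move_pose(position, orientation): joint-space move of the TCP to a pose.
- bot.move_linear(position, speed=0.15, rotation=None, until_force=None): straight line of the TCP; rotation=None keeps the orientation; speed is the mean speed in m/s. With until_force (N) it stops when the force on the tool has changed by that much, and returns True; else False.
- bot.goto_joints(angles): joint-space move.
- bot.set_gripper(opening, grasp_force=None): opening from 0.0 (shut) to 1.0 (fully open); grasp_force is the grip in N (None keeps the last); returns when the fingers have stopped.
- bot.wait(seconds).
- bot.solve_ik(position, orientation): joint angles nearest the present ones, or None.
- bot.camera(name): name is "scene" or "top" or "wrist"; returns the picture (384x512x3 uint8, red, green, blue); there is no depth.
- bot.calibration(name): a dict with "mtx" (3x3 intrinsics, pixels), "k1" (the pictures are not rectified: a ray, as slopes to the right and down, at radius r is drawn at 1 + k1 r^2 times it, then the intrinsics apply), "extrinsics" (4x4, takes a point from world to camera coordinates); the wrist camera has in their place "hand_eye" (4x4, takes a point from camera to tool coordinates, whose origin is the TCP and whose axes are the flange's). Camera axes: x right, y down, z forward; pixel columns grow to the right and rows downward; lengths in m; the calibration is good to about 2 mm. A picture is of the moment at which its call begins: read the wrist's pose just before it. calibration takes no time and is no camera call.
A pose or a line that the arm cannot do raises bot.PlanningError and nothing moves.
- bot.close_job(): hands the job in; it is judged then, once.
Trained networks look in the newest picture that a camera, given by its name, has taken for a name from the list of things; names that differ only in an ending like _2 or _b are one class to them, and where a whole thing is asked for, a point or a joint stands for the part that bears it (a point fixed in the world has none). Each returns a list of dicts, best first, with "confidence" (0 to 1); they miss things now and then, are a little off and sometimes report something else, mostly with a low value. They report only what shows in the picture. A call takes as long as a camera call. They do not tell look-alikes from the thing itself.
- bot.search_frame(camera, thing): "bbox" ([left, top, width, height] in pixels, round what is visible of it).
Readings, each from a call of its own:
- bot.read_clock(): time.
- bot.read_joint_positions(): joint angles.
- bot.read_joint_vel(): joint speeds.
- bot.read_joint_efforts(): joint torques, N m.
- bot.read_position(): TCP position.
- bot.read_tool_rot(): TCP orientation.
- bot.read_ft_force(): force on the tool from outside, world axes, zero at the start.
- bot.read_moment(): the same for the moment, N m.
- bot.read_gripper_width(): opening from 0.0 (shut) to 1.0 (fully open).
- bot.read_finger_force(): force on a finger pad.
Only numpy, scipy, OpenCV 4.12 (cv2) and the standard library are available. Lean on these libraries where they do the work, as an engineer would, in place of code of your own. Each camera call takes 0.05 s, during which the arm holds its last target. There are 200 camera calls.

TASK

One of the two fan stands has a gap between its red backstop and its fan that is wide enough for a spacer: pick the thickest of the three white spacers that goes into that gap as it stands, and slide it upright, square to the fan, down into the middle of the gap until its foot is below the middle of the fan, with your fingers clear above the fan. Then push the fan with the spacer, gently but until it sits flush against its heat sink, and finish still gripping the spacer and holding the fan pressed there. Leave the other spacers, the other fan and everything else on the desk as they are.

Things in the scene. Friction and masses are not known exactly. Their poses are not given: they have to be found in the camera images.
- stand_wide: Fixed stand. Origin on the desk; z up, x from red backstop to heat sink. Steel base 150 x 90 x 10 mm (x -70 to 80). Heat sink: 60 wide, top z 72, face at x 30. Backstop: 70 wide along y, top z 60, x -30 to -22. Fan between, on y = 0. Open gap from backstop to fan: 21 mm at rest, 27 mm with fan flush; the wide one.
- fan_wide: wide-gap fan, black with blue blades: 25 (x) x 60 (y) x 60 mm high, top at 72 mm. Origin: centre of its underside, 12 mm above the desk; axes as the stand's. Slides only along stand x: rests with origin at stand x = 11.5 mm, sprung 6 mm off the heat sink; flush at 17.5 mm, a hard stop. Spring: 3 N to start, 6 N at flush; springs back.
- stand_narrow: Fixed stand. Origin on the desk; z up, x from red backstop to heat sink. Steel base 150 x 90 x 10 mm (x -70 to 80). Heat sink: 60 wide, top z 72, face at x 30. Backstop: 70 wide along y, top z 60, x -30 to -4. Fan between, on y = 0. Open gap from backstop to fan: 3 mm at rest, 9 mm with fan flush; the narrow one.
- fan_narrow: narrow-gap fan, black with blue blades: 25 (x) x 60 (y) x 60 mm high, top at 72 mm. Origin: centre of its underside, 12 mm above the desk; axes as the stand's. Slides only along stand x: rests with origin at stand x = 11.5 mm, sprung 6 mm off the heat sink; flush at 17.5 mm, a hard stop. Spring: 3 N to start, 6 N at flush; springs back.
- spacer_thin: The spacer stands upright on one end: 10 mm thick along its x, 36 mm wide along its y, 100 mm tall. Plain white plastic block, edges rounded 2 mm, 38 g. Origin: centre of its underside. 
- spacer_mid: The spacer stands upright on one end: 16 mm thick along its x, 36 mm wide along its y, 100 mm tall. Plain white plastic block, edges rounded 2 mm, 61 g. Origin: centre of its underside. Gripped across its thickness 80 mm above its foot, the fingertips stay above the fan when the foot is 20 mm above the desk.
- spacer_thick: The spacer stands upright on one end: 28 mm thick along its x, 36 mm wide along its y, 100 mm tall. Plain white plastic block, edges rounded 2 mm, 106 g. Origin: centre of its underside. 
- mouse: Bystander: black computer mouse 110 x 60 x 34 mm, origin under its centre.
- mug: Bystander: blue mug 80 mm across, 90 mm high, origin under its centre.
- screw_jar: Bystander: small glass jar with red cap, 48 mm across, 50 mm high, origin under its centre.
- screwdriver: Bystander: screwdriver lying on the desk.
Things that resemble listed ones, but are neither listed nor needed, are in the scene too. What is shaped like the spacer_mid but pink or purple is not meant.

How it is judged:
On the way, in this order (a step that is already met when the one before it is completed fails the run):
1. the 16 mm spacer is gripped and lifted at least 40 mm off the desk (height (world z) of spacer_mid above 0.04 m and contact force between the fingers and spacer_mid above 2 N), for 0.2 s.
2. the 16 mm spacer is upright in the wide gap, its foot below the middle of the fan, still gripped (height (world z) of spacer_mid below 0.042 m and y of spacer_mid in the frame of stand_wide between -0.018 and 0.018 m and x of spacer_mid in the frame of stand_wide between -0.022 and 0.005 m and angle between spacer_mid's own z axis and vertical below 0.12 rad and angle between the x axis of spacer_mid and the x axis of stand_wide, either way round below 0.2 rad and contact force between the fingers and spacer_mid above 2 N), for 0.1 s.
At the end, for the whole second after the job is handed in: The gripped 16 mm spacer stands in the wide gap: foot under 42 mm above the desk, within 18 mm of the middle sideways, tilt under 0.12 rad, square within 0.2 rad. It presses the fan with 3 to 30 N to within 1.5 mm of flush. Fingers off fan and stand, spacer still (all of step 2 and x of fan_wide in the frame of stand_wide above 0.016 m and contact force between spacer_mid and fan_wide between 3 and 30 N and contact force between the fingers and fan_wide below 1 N and contact force between the fingers and stand_wide below 1 N and linear speed of spacer_mid below 0.02 m/s); the arm keeps its last pose, push and grip.
It fails at once if another spacer is moved more than 25 mm or tipped (distance of any of spacer_thin, spacer_thick from where it was at the start of the episode above 0.025 m or angle between any of spacer_thin, spacer_thick's own z axis and vertical above 0.4 rad).
It fails at once if the narrow stand's fan is pushed in by more than 3 mm (x of fan_narrow in the frame of stand_narrow above 0.0145 m).
It fails at once if the fan is pressed with more than 40 N (contact force between spacer_mid and fan_wide above 40 N).
It fails at once if a bystander is moved more than 30 mm (distance of any of mouse, mug, screw_jar, screwdriver from where it was at the start of the episode above 0.03 m).
It also fails if it takes over 45 s, if anything falls off the work surface, if the arm or the gripper's body presses on something with over 40 N, if the wrist force passes 120 N, or if a joint passes its speed limit or range.

## Working session

There is one attempt and no reset: what is moved stays moved. The work goes in short steps, each a Python script; the robot and the scene stay as the last script left them, time stands still between calls to the robot, and variables do not carry over. Pictures are saved under pics/ and viewed, at most 10 in all, crops included, and the job is handed in when it is done.

```bash
mkdir -p pics; ls
python3 - <<'E'
from cell import bot
import cv2, numpy as np
for c in ["scene","top"]:
    im=bot.camera(c); cv2.imwrite(f"pics/{c}0.png",im[:,:,::-1])
    k=bot.calibration(c); print(c,k)
    for t in ["stand_wide","fan_wide","spacer_mid","spacer_thin","spacer_thick","mug","mouse","screw_jar","screwdriver"]:
        print(t,[(np.round(d["bbox"]).tolist(),round(d["confidence"],2)) for d in bot.search_frame(c,t)])
print(bot.calibration("wrist"), bot.read_clock())
E
```

```text
pics
scene {'mtx': array([[411.14803453,   0.        , 256.25431588],
       [  0.        , 411.14803453, 186.14268556],
       [  0.        ,   0.        ,   1.        ]]), 'k1': -0.015134822442116691, 'extrinsics': array([[ 0.51432276,  0.85746009,  0.01530688, -0.31038258],
       [ 0.65973175, -0.38419137, -0.64587228, -0.37629089],
       [-0.54792893,  0.34228525, -0.76329201,  1.317321  ],
       [ 0.        ,  0.        ,  0.        ,  1.        ]])}
stand_wide [([297.0, 108.0, 64.0, 50.0], 0.71), ([101.0, 172.0, 25.0, 41.0], 0.64)]
fan_wide [([319.0, 114.0, 25.0, 31.0], 0.68)]
spacer_mid [([199.0, 154.0, 19.0, 39.0], 0.79), ([224.0, 174.0, 16.0, 41.0], 0.66), ([196.0, 133.0, 12.0, 25.0], 0.62), ([186.0, 195.0, 16.0, 40.0], 0.55)]
spacer_thin [([147.0, 186.0, 24.0, 35.0], 0.88), ([319.0, 112.0, 23.0, 30.0], 0.17)]
spacer_thick [([102.0, 171.0, 26.0, 43.0], 0.74)]
mug [([114.0, 252.0, 53.0, 56.0], 0.7)]
mouse [([236.0, 216.0, 42.0, 51.0], 0.82)]
screw_jar [([256.0, 154.0, 28.0, 30.0], 0.44)]
screwdriver [([324.0, 186.0, 28.0, 71.0], 0.75)]
top {'mtx': array([[433.66526066,   0
[... 977 characters left out ...]
0, 148.0, 24.0, 20.0], 0.84), ([272.0, 222.0, 22.0, 11.0], 0.74)]
screwdriver [([204.0, 112.0, 18.0, 35.0], 0.78), ([264.0, 139.0, 23.0, 42.0], 0.51)]
{'mtx': array([[270.77791009,   0.        , 253.41206244],
       [  0.        , 270.77791009, 196.32962579],
       [  0.        ,   0.        ,   1.        ]]), 'k1': -0.017760364272799287, 'hand_eye': array([[ 1.25679553e-03, -9.49853576e-01, -3.12692509e-01,
         8.03308862e-02],
       [ 9.99998559e-01,  8.36890121e-04,  1.47707615e-03,
         1.37212533e-04],
       [-1.14131679e-03, -3.12693914e-01,  9.49853259e-01,
        -1.42861602e-01],
       [ 0.00000000e+00,  0.00000000e+00,  0.00000000e+00,
         1.00000000e+00]])} 1.0
```

Run:
```python
import cv2
a=cv2.imread("pics/scene0.png")[90:320,80:400]; cv2.imwrite("pics/s1.png",cv2.resize(a,(800,575),interpolation=cv2.INTER_CUBIC))
a=cv2.imread("pics/top0.png")[90:300,100:400]; cv2.imwrite("pics/t1.png",cv2.resize(a,(800,560),interpolation=cv2.INTER_CUBIC))
```

```text
(no output)
```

View pics/s1.png

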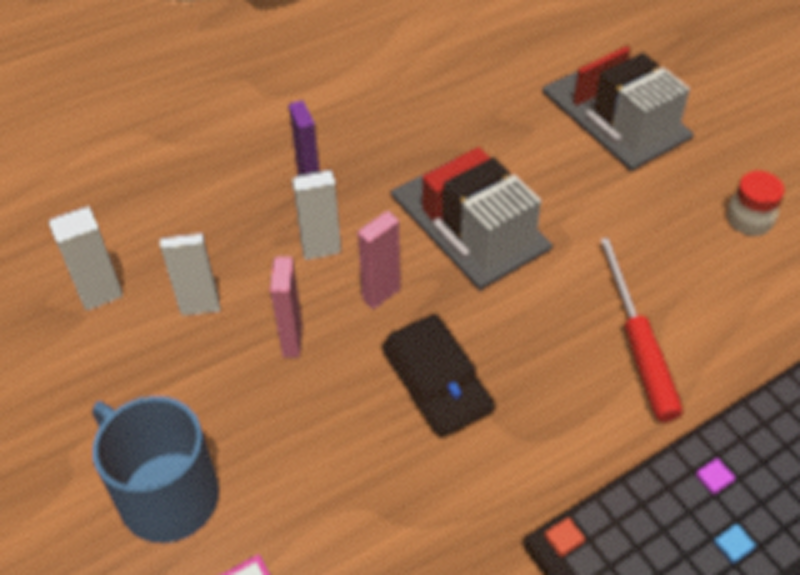

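View pics/t1.png

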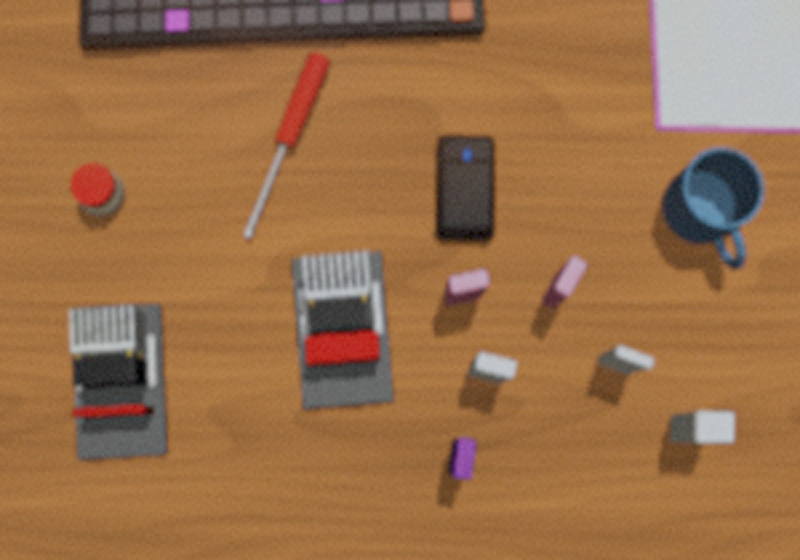

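The top view (crop scale 2.667, offset 100,90) shows three white blocks: crop (495,365), which is probably spacer_mid, (632,358), the thinnest, and (714,427), the thickest. The look-alikes are pink at (468,285) and (568,280) and purple at (463,458). The wide stand is the left one, with a thin red backstop at (112,410). I'll measure these roughly from the top camera, then refine with the wrist camera.

```bash
cat > h.py <<'E'
from cell import bot
import cv2, numpy as np
from scipy.spatial.transform import Rotation as R
def rot(): 
    q=np.array(bot.read_tool_rot()); return R.from_quat(q[[1,2,3,0]]).as_matrix()
def cam(name):
    "K,k1,world->cam 4x4 (call just before the picture)"
    c=bot.calibration(name)
    if name=="wrist":
        T=np.eye(4); T[:3,:3]=rot(); T[:3,3]=bot.read_position()
        E=np.linalg.inv(T@c["hand_eye"])
    else: E=c["extrinsics"]
    return c["mtx"],c["k1"],E
def dist(k): return np.array([k,0,0,0],float)
def proj(P,c):
    K,k,E=c
    return cv2.projectPoints(np.asarray(P,float).reshape(-1,3),cv2.Rodrigues(E[:3,:3])[0],E[:3,3],K,dist(k))[0].reshape(-1,2)
def back(uv,z,c):
    K,k,E=c
    n=cv2.undistortPoints(np.asarray(uv,float).reshape(-1,1,2),K,dist(k)).reshape(-1,2)
    d=np.c_[n,np.ones(len(n))]@E[:3,:3]; o=-E[:3,:3].T@E[:3,3]
    return (o+d*((z-o[2])/d[:,2])[:,None])[:,:2]
def down(yaw):
    "tool pointing down, tool y axis (closing line) along world yaw"
    y=np.array([np.cos(yaw),np.sin(yaw),0]); z=np.array([0,0,-1.]); x=np.cross(y,z)
    q=R.from_matrix(np.c_[x,y,z]).as_quat(); return q[[3,0,1,2]]
E
python3 - <<'E'
from h import *
c=cam("top"); s=lambda u,v:[100+u/2.667,90+v/2.667]
print(rot().round(2))
for n,p,z in [("mid",[495,365],.1),("thin",[632,358],.1),("thick",[714,427],.1),("pink1",[468,285],.1),("purple",[463,458],.1),("wide back L",[75,411],.06),("wide back R",[152,408],.06),("narrow back L",[305,348],.06),("jar",[92,186],.05)]:
    print(n,back(s(*p),z,c).round(4))
print(back([s(474,372),s(516,378)],.1,c))
for x,y in [(.33,-.08),(.33,.3)]:
  for yaw in (0,np.pi): print(x,y,yaw,bot.solve_ik([x,y,.28],down(yaw)))
E
```

```text
[[ 0.95  0.31  0.  ]
 [ 0.31 -0.95 -0.  ]
 [ 0.    0.   -1.  ]]
mid [[ 0.5293 -0.0903]]
thin [[ 0.5352 -0.2164]]
thick [[ 0.4715 -0.2915]]
pink1 [[ 0.6026 -0.0663]]
purple [[ 0.4455 -0.0606]]
wide back L [[0.4877 0.3019]]
wide back R [[0.4911 0.2284]]
narrow back L [[0.5481 0.0848]]
jar [[0.7066 0.296 ]]
[[ 0.52293264 -0.07109227]
 [ 0.51739444 -0.10926579]]
0.33 -0.08 0 [-0.45632209 -0.11093292 -0.56530326  1.11642598  0.          1.11447424]
0.33 -0.08 3.141592653589793 [-0.45632209 -0.11093292 -0.56530326  1.11642598  0.         -2.02711842]
0.33 0.3 0 [ 0.57202759  0.1006369  -0.35517247  1.11498696  0.          2.14282391]
0.33 0.3 3.141592653589793 [ 0.57202759  0.1006369  -0.35517247  1.11498696  0.         -0.99876874]
```

Run:
```python
from h import *
import pickle
for n,(x,y) in dict(stand=(.505,.285),spacer=(.529,-.07)).items():
    bot.move_pose([x,y,.27],down(0)); bot.wait(.3)
    c=cam("wrist"); im=bot.camera("wrist"); cv2.imwrite(f"pics/w_{n}.png",im[:,:,::-1]); pickle.dump(c,open(n+".pkl","wb"))
    t="spacer_mid" if n=="spacer" else "stand_wide"
    print(n,[(np.round(d["bbox"]).tolist(),round(d["confidence"],2)) for d in bot.search_frame("wrist",t)])
print(bot.read_clock())
```

```text
stand [([210.0, 138.0, 107.0, 66.0], 0.77)]
spacer [([170.0, 150.0, 41.0, 29.0], 0.94), ([297.0, 153.0, 30.0, 37.0], 0.86), ([245.0, 164.0, 18.0, 49.0], 0.81), ([295.0, 210.0, 36.0, 44.0], 0.71), ([204.0, 276.0, 26.0, 57.0], 0.17)]
6.2
```

View pics/w_spacer.png

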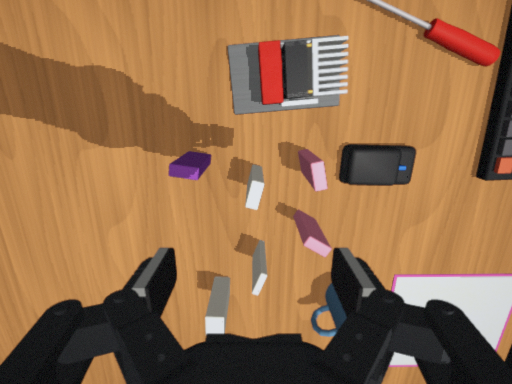

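View pics/w_stand.png

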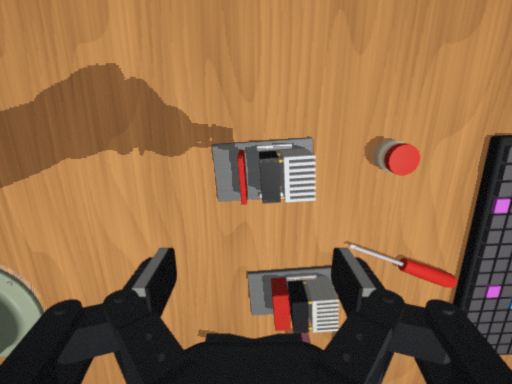

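The wrist view shows the chosen white block at (254,187), the thin one at (260,267) and the thick one at (218,310). The stand view shows the wide stand at (265,170), with its thin red backstop at u≈242 and an open gap. Next I'll take closer views.

Run:
```python
from h import *
import pickle
out=[]
for n,(x,y,z) in dict(spacer=(.525,-.10,.165),stand=(.505,.255,.15)).items():
    bot.move_pose([x,y,max(z,.22)],down(0)); bot.move_linear([x,y,z],.15); bot.wait(.4)
    c=cam("wrist"); im=bot.camera("wrist")[:,:,::-1].copy(); cv2.imwrite(f"pics/v_{n}.png",im); pickle.dump(c,open(n+".pkl","wb"))
    bot.move_linear([x,y,.24],.2)
    a=im[60:260,120:390]; out.append(cv2.resize(a,(795,590),interpolation=cv2.INTER_CUBIC)); cv2.imwrite(f"pics/vc_{n}.png",out[-1])
print(bot.read_clock())
```

```text
11.0333
```

View pics/vc_spacer.png

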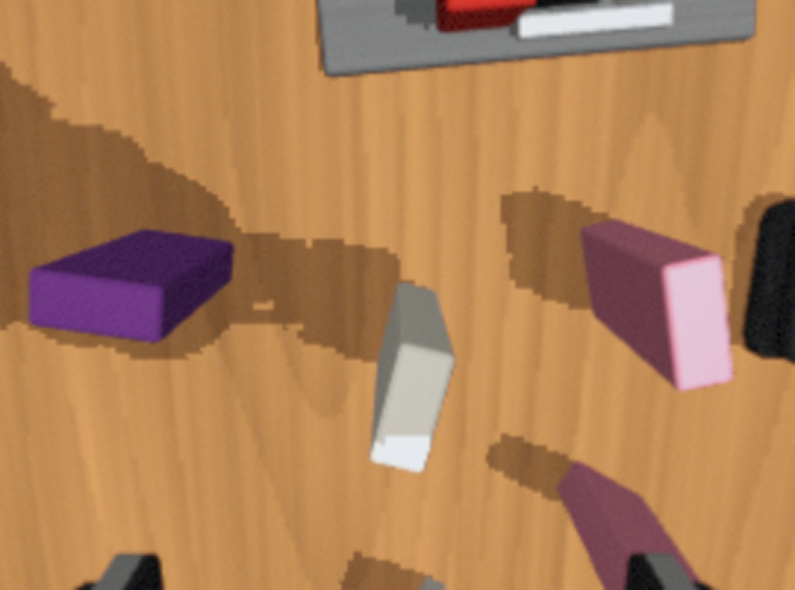

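View pics/vc_stand.png

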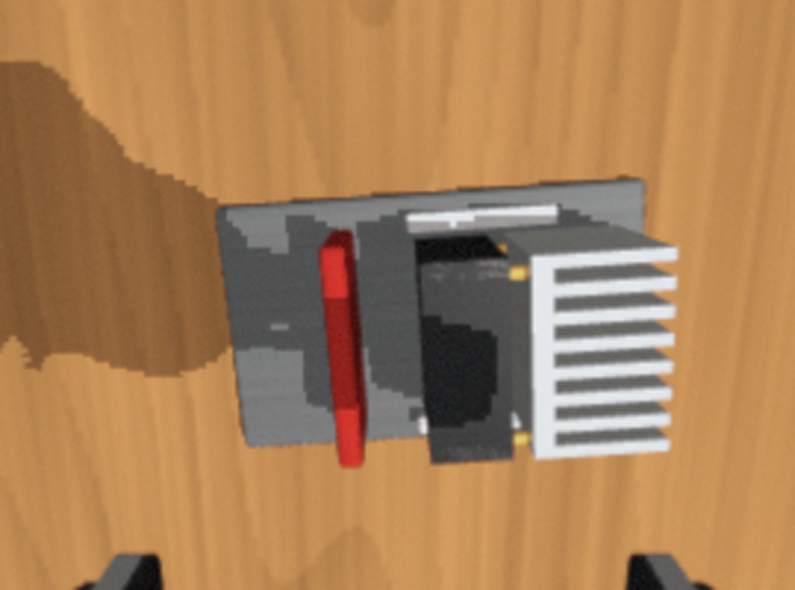

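The block at crop (412,407) is plain white. Its top face measures about 52 x 118 px, a ratio of 0.44, which matches 16/36, so it is spacer_mid. The stand view shows backstop, gap, fan and heat sink corners clearly. I'll fit both poses from these corners.

```bash
cat > fit.py <<'E'
from h import *
import pickle
from scipy.optimize import least_squares
def fit(c,M,px,x0,dz=0):
    M=np.array(M,float)/1000; uv=np.array(px,float)/[2.9444,2.95]+[119.7,59.7]
    def W(p): 
        a=np.c_[np.cos(p[2]),np.sin(p[2])][0]
        return np.c_[p[0]+a[0]*M[:,0]-a[1]*M[:,1],p[1]+a[1]*M[:,0]+a[0]*M[:,1],M[:,2]+(p[3] if len(p)>3 else 0)]
    r=least_squares(lambda p:(proj(W(p),c)-uv).ravel(),x0,loss="soft_l1")
    print(r.x.round(4),"\n",(proj(W(r.x),c)-uv).round(1).tolist()); return r.x
cs=pickle.load(open("stand.pkl","rb")); cp=pickle.load(open("spacer.pkl","rb"))
S=[(30,30,72),(30,-30,72),(-30,35,60),(-22,35,60),(-22,-35,60),(-30,-35,60),(-1,30,72),(-1,-30,72),(24,-30,72),(-70,45,10),(80,45,10),(-70,-45,10)]
Sp=[(533,257),(535,458),(321,248),(347,246),(364,463),(341,466),(420,262),(432,463),(513,459),(219,209),(643,183),(248,443)]
P=[(-7.4,17.4,100),(7.4,17.4,100),(7.4,-17.4,100),(-7.4,-17.4,100)]
Pp=[(402,345),(453,355),(422,470),(372,460)]
if __name__=="__main__":
    for z in ([],[0]):
        fit(cs,S,Sp,[.515,.265,.04]+z); fit(cp,P,Pp,[.525,-.09,-.2]+z)
E
python3 fit.py
```

```text
[0.5161 0.273  0.0614] 
 [[0.3, -0.2], [0.0, 0.1], [-0.5, -0.7], [0.0, -0.6], [0.1, 1.6], [-0.6, 1.1], [0.6, 0.4], [-0.1, 0.4], [0.7, 0.1], [-1.5, -1.1], [2.0, -1.4], [-1.0, 1.6]]
[ 0.5306 -0.0905 -0.2337] 
 [[-0.4, -0.7], [0.3, 0.2], [0.2, 0.5], [-0.1, 0.0]]
[ 0.5163  0.2719  0.0603 -0.0046] 
 [[-0.5, 0.4], [-0.8, -0.7], [0.2, -0.2], [0.5, -0.0], [0.4, 0.8], [-0.2, 0.2], [0.6, 0.9], [-0.3, -0.5], [-0.0, -0.7], [-0.3, -0.5], [0.7, -0.4], [-0.1, 1.0]]
[ 0.5307 -0.0916 -0.2341 -0.0034] 
 [[-0.4, -0.3], [0.1, 0.5], [0.1, 0.1], [0.1, -0.3]]
```

```bash
cat >> h.py <<'E'
SX,SY,SYAW=.5162,.2725,.061
def sw(x,y,z):
    c,s=np.cos(SYAW),np.sin(SYAW); return [SX+c*x-s*y,SY+s*x+c*y,z]
E
python3 - <<'E'
from h import *
import pickle
p=[.5306,-.091]
bot.set_gripper(.5)
bot.move_pose(p+[.24],down(-.234))
print("hit",bot.move_linear(p+[.061],.12,until_force=8))
bot.set_gripper(0,100)
print(bot.read_gripper_width()*85,bot.read_finger_force(),bot.read_ft_force(),bot.read_position())
bot.move_linear(p+[.20],.15); bot.wait(.3)
print(bot.read_gripper_width()*85,bot.read_finger_force(),bot.read_ft_force())
bot.move_pose(sw(-.0115,0,.20),down(SYAW)); bot.move_linear(sw(-.0115,0,.142),.1); bot.wait(.5)
c=cam("wrist"); im=bot.camera("wrist")[:,:,::-1].copy(); cv2.imwrite("pics/hold.png",im); pickle.dump(c,open("hold.pkl","wb"))
cv2.imwrite("pics/holdc.png",cv2.resize(im[100:300,120:390],(795,590),interpolation=cv2.INTER_CUBIC))
print(bot.read_clock())
E
```

```text
hit False
14.897561386869032 97.66005635261536 [ 0.230565   -0.27402533  3.8018617 ] [ 0.53124679 -0.09116733  0.06162523]
15.011631101804541 97.3020887374878 [ 0.57074261  0.04633807 -0.59779515]
18.85
```

View pics/holdc.png

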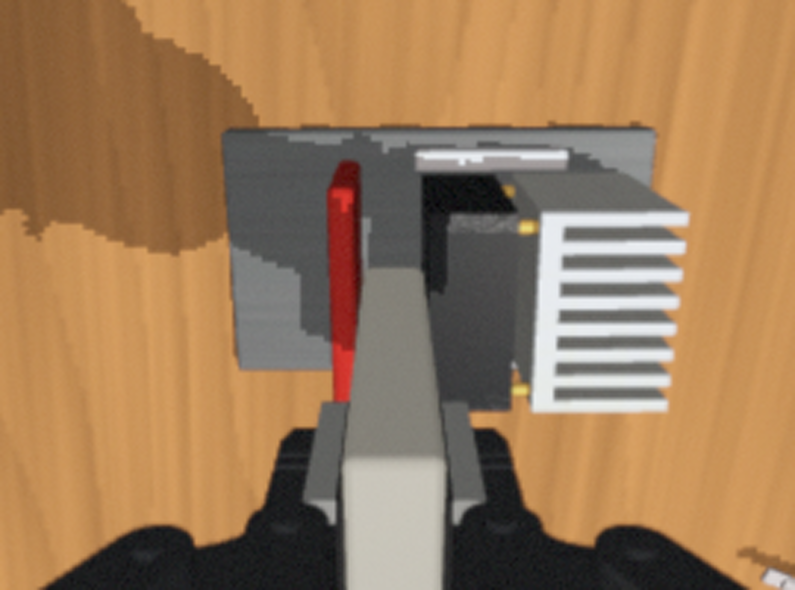

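The held spacer's lower front edge is at crop (365–424, 268). The backstop's right edge is at u≈360 and the fan's left edge at u≈430. I'll refit the stand from this picture to check the alignment relative to the gap.

Run:
```python
from fit import *
c=pickle.load(open("hold.pkl","rb"))
M=[(30,30,72),(30,-30,72),(-30,35,60),(-22,35,60),(-70,45,10),(80,45,10),(-70,-45,10),(24,-30,72)]
px=np.array([(541,212),(533,410),(329,188),(358,188),(225,131),(655,130),(238,369),(511,409)])+[0,40*2.95]
for x0 in ([.516,.272,.06],[.516,.272,.06,0]):
    r=fit(c,M,px,x0)
    f=np.array([(365,268),(424,268),(347,459),(443,459)])+[0,118]; f=f/[2.9444,2.95]+[119.7,59.7]
    w=np.r_[back(f[:2],.081,c),back(f[2:],.181,c)]; cc,s=np.cos(r[2]),np.sin(r[2]); d=w-r[:2]
    print("world\n",w.round(4),"\nstand\n",np.c_[cc*d[:,0]+s*d[:,1],-s*d[:,0]+cc*d[:,1]].round(4))
print(bot.read_position(),rot().round(3).tolist())
```

```text
[0.5162 0.2729 0.0645] 
 [[1.1, 0.4], [-0.2, 0.4], [-0.5, -0.4], [-0.8, -0.4], [-1.3, -0.5], [1.7, -0.4], [-0.0, 0.7], [0.5, 0.7]]
world
 [[0.4963 0.2889]
 [0.512  0.2899]
 [0.4969 0.2901]
 [0.5111 0.291 ]] 
stand
 [[-0.0188  0.0172]
 [-0.0031  0.0172]
 [-0.0181  0.0184]
 [-0.0039  0.0183]]
[ 0.5164  0.272   0.0643 -0.0035] 
 [[0.4, 0.6], [-0.7, -0.5], [0.0, -0.1], [-0.5, -0.1], [-0.4, -0.0], [0.6, 0.1], [0.7, 0.2], [-0.0, -0.1]]
world
 [[0.4963 0.2889]
 [0.512  0.2899]
 [0.4969 0.2901]
 [0.5111 0.291 ]] 
stand
 [[-0.019   0.0182]
 [-0.0032  0.0182]
 [-0.0182  0.0193]
 [-0.004   0.0193]]
[0.50472378 0.27182536 0.14210808] [[-0.061, 0.998, 0.0], [0.998, 0.061, 0.0], [0.0, 0.0, -1.0]]
```

The spacer is centred in the gap: stand x ≈ -11.0 (middle -11.5), y ≈ 0, square and untilted. I'll insert it with a force guard, then push.

Run:
```python
from h import *
f0=np.array(bot.read_ft_force())
hit=bot.move_linear(sw(-.0119,0,.087),.04,until_force=6); bot.wait(.3)
print("hit",hit,bot.read_position(),np.array(bot.read_ft_force())-f0)
if not hit:
    c=np.array([np.cos(SYAW),np.sin(SYAW),0]); 
    for k in range(1,21):
        bot.move_linear(sw(-.0119+.0007*k,0,.087),.02,until_force=25); bot.wait(.1)
        f=(np.array(bot.read_ft_force())-f0)@c; x=(np.array(bot.read_position())-sw(0,0,.087))@c
        print(k,x.round(4),f.round(2))
        if -f>13: break
print(bot.read_clock())
```

```text
hit False [0.50433196 0.2717999  0.08708078] [-1.07675266 -1.12928291  0.25167818]
1 -0.0112 -0.97
2 -0.0105 -0.68
3 -0.0098 -1.38
4 -0.0096 -3.19
5 -0.0088 -3.46
6 -0.0079 -4.69
7 -0.0071 -5.07
8 -0.0065 -4.82
9 -0.0058 -4.33
10 -0.0051 -5.59
11 -0.0045 -6.03
12 -0.0039 -6.04
13 -0.0035 -6.17
14 -0.0034 -8.12
15 -0.0033 -9.04
16 -0.0032 -11.85
17 -0.0032 -12.5
18 -0.0031 -13.67
26.975
```

Contact came at step 4, the spring rose to about 6 N, and there is a hard stop at x ≈ -3.3 mm, with about 13 N now. I'll check that it holds steady and take one look.

Run:
```python
from h import *
bot.wait(.8)
for _ in range(2): print(bot.read_ft_force(),bot.read_position(),bot.read_finger_force()); bot.wait(.3)
im=bot.camera("wrist")[:,:,::-1]; cv2.imwrite("pics/fin.png",cv2.resize(im[100:300,120:390],(795,590),interpolation=cv2.INTER_CUBIC)); print(bot.read_clock())
```

```text
[-13.82423318  -1.20023756   6.8210605 ] [0.51310091 0.27229486 0.08666108] 98.44963431358337
[-13.59391064  -1.70408445   7.5827528 ] [0.51308633 0.27231387 0.08667847] 98.44989538192749
28.425
```

View pics/fin.png

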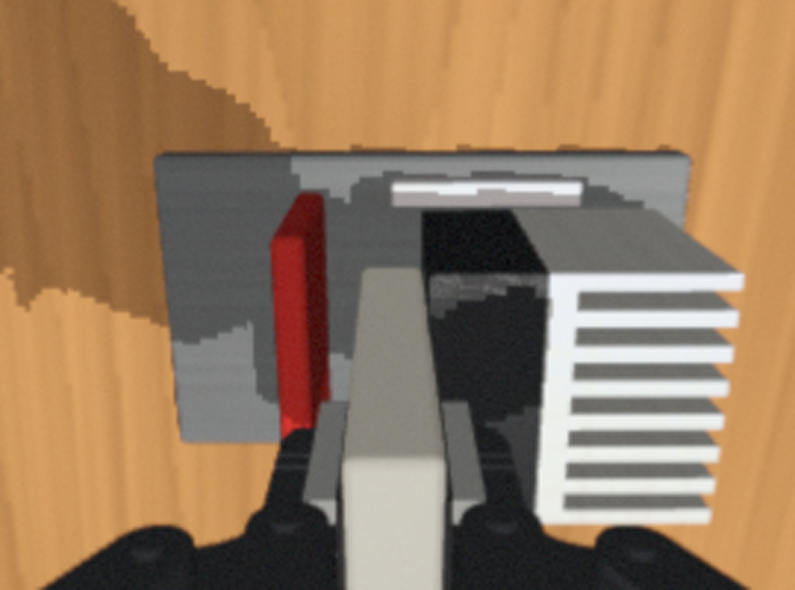

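The fan's edge meets the heat sink at u≈548 with no gap. The spacer is square against the fan at u≈430, and the fingers are above it.

```bash
python3 -c "
from cell import bot
print(bot.close_job())"
```

```text
the job is handed in; nothing more can be done
None
```

I put the 16 mm spacer in the wide gap and handed the job in with it still gripped, holding the fan flush against its heat sink at about 14 N; no verdict was returned.

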